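# Set the length stop to a skirting sample

### The arm

A 7-joint arm with a two-finger parallel gripper is mounted at the origin on a cart in front of the work surface, level with it; the furniture and walls round the work are solid. World frame = base frame: x ahead of the robot, y to its left, z up, the work surface at z = 0. Lengths are in m, angles in rad, forces in N, time in s.
With the tool pointing down it reaches from about 0.425 to 0.825 m from the base axis. Payload 3.6 kg.
Tool frame: the origin (TCP) lies at the very end of the fingers, on their centre line; the grasp point (between the pads) lies grip_depth behind it (grip_depth is the distance from the TCP to the grasp point, in m); z points along the fingers, y is the line along which they close (so a half turn about z gives the same grasp; the last joint's range is limited). The gripper opens to 85 mm and grips with 20 to 120 N. Pads are 22 mm wide; open, the fingers measure 114 mm over their backs; the gripper's body (76 mm by 85 mm) begins 54 mm behind the grasp point. The pads swing forward as they close: fully open they stand 13 mm farther back than shut.
Start: joints at [-1.266, 0.615, -0.013, 1.423, 0.008, 1.103, -0.04], TCP at [0.212, 0.615, 0.231] pointing down, gripper open.
Joint ranges: [-3.12, 3.12], [-0.3, 2.06], [-1.34, 1.32], [0.26, 2.42], [-1.36, 4.5], [0.01, 1.98], [-2.84, 2.84]. Speed limits (rad/s): [2.79, 2.79, 3.14, 3.14, 3.14, 3.14, 3.14].

### API

Orientations are given as a rotation vector (axis times angle).
In Python, from workcell import * gives the robot as it stands.
- The arm moves only by the tool step_arm, never from a script. Its argument "commands" is one flat list of numbers, 6 for each row, row after row: the shift along the world's x, y, z normalised to -1 to 1, where 1 is 0.3 m, then the turn, a rotation vector about the world's x, y, z normalised to -1 to 1, where 1 is 2 pi rad. A call has 1 to 10 rows; each row shifts and turns the commanded pose from where the row before left it; what a row does not reach is not made up. A row lasts 1/12 s, in which the tool goes at most 41.7 mm and 7.16 degrees, less where a joint would pass 70% of its speed; a pose out of reach is approached as far as the arm can. A call with a number of a shift or a turn outside -1 to 1 is refused whole. A call with a gripper value outside its range is refused whole. "hand" is the opening, from -1 (shut) to 1 (fully open), set as the call begins (left out, the last holds). The fingers move at their own pace and stop on an object; "squeeze" is the grip in N (left out, the last holds). Time passes only in rows, so rows that do not move let the fingers close. It gives the time, the measured TCP pose, the force, the opening and the grip force at its end, in the units of the state.
- observe(): the state, without advancing time (a new reading comes with each control period).
- snapshot(name): name is "side" or "top" or "wrist"; returns a dict with "image" (480x640x3 uint8, blue, green, red), "K" (3x3 intrinsics, pixels), "extrinsics" (4x4, takes a point from camera to world coordinates). Camera axes: x right, y down, z forward; pixel columns grow to the right and rows downward; lengths in m; the calibration is good to about 2 mm. A picture is of the moment at which its call begins. There is no depth.
- hand_in(): hands the job in; it is judged then, once.
The state is a dict: "t": time; "joints": joint angles; "dq": joint speeds; "tau": joint torques, N m; "tcp_pos": TCP position; "eef_rot": TCP orientation; "ft_force": force on the tool from outside, world axes, zero at the start; "torque": the same for the moment, N m; "width": finger opening in m; "grasp_force": force on a finger pad.
Only numpy, scipy, OpenCV 4.12 (cv2) and the standard library are available. Lean on these libraries where they do the work, as an engineer would, in place of code of your own. Each camera call takes 0.05 s, during which the arm holds its last target. There are 200 camera calls.

### The job

Set the saw's length stop from the skirting sample: stand the sample upright on the carriage with its flat back flush on the stop fence and its square end home on the zero plate, slide the stop in until its nose just touches the sharp mitred tip, then tighten the wing knob clockwise to its end stop and let go. The sample is soft lime wood and its tip a feather edge, so hold it with a light grip, set it down softly and do not let anything press hard on it. Leave the other tools where they lie.

Things in the scene. Friction and masses are not known exactly. Their poses are not given: they have to be found in the camera images.
- moulding: the sample: a wooden skirting moulding standing on its long edge, 130 long (x) x 18 thick (y) x 62 high (z), about 0.1 kg. Origin: centre of the underside. +x to the square end, -x to the end mitred at 45 degrees, +y to the shaped show face, -y to the flat back. Sides parallel, 18 apart, up to 46 high, curved above. Soft: bruised if a finger squeezes it with over 20 N
- square_end (a point): middle of the moulding's square end, 20 above its underside (axes as the moulding). It goes against the zero plate
- mitre_tip (a point): on the mitre's sharp vertical edge, which is the -x end of the flat back (65 from the origin in -x, 9 in -y), 16 above the underside; the show face is 18 shorter. A push of over 8 N on it crushes the edge
- stop_fence: low aluminium bar with a rule on top, bolted to the carriage at a varying place and angle. Origin: the corner on the carriage where fence face and zero plate meet. x runs along the fence to the zero plate, +y out of the fence face to the side where the sample goes, z up. It fills x = -290 to +10, y = -80 to 0; the bar is only 16 high, so fingers pass above it
- zero_face (a point): middle of the zero plate's working face, which lies at fence x = 0 and looks to fence -x: an upright plate 10 thick, 42 high, from fence y = -56 to +38. In place the moulding's +x runs along the fence's +x: square end at x = 0, back at y = 0, origin at x = -65, y = 9, tip at x = -130, all in the fence's frame
- stop (a joint): sliding stop on the fence, m: 0 = outer end, grows towards the zero plate, to 0.10. Nose face at fence x = -0.196 + this value; the knob's axis is 32 mm behind the nose face, at fence y = -28.5 mm. Slides with about 2 N while the knob is loose (below about 0.7 rad) and is clamped as the knob is tightened
- stop_nose (a point): on the stop's flat upright nose face (fence y = +4, 16 high) that looks to the zero plate and shall touch the tip; the nose hangs before the fence face, 3 to 30 high, out to fence y = 31.5. Axes as the fence
- wing (a joint): angle of the black wing knob on top of the stop, rad: 0 = fully loose, grows clockwise as seen from above, 1.4 = tight, at its end stop. It takes about 0.1 N m
- knob_grip (a point): on the knob's vertical axis, 53.5 above the carriage, the height to grip. Its x axis runs along the wing: 42 long, 11 thick with flat sides, 40 to 64 above the carriage. Tight, the wing lies along the fence. The stop can be slid by holding the knob
- pencil: bystander: flat red carpenter's pencil, 173 long, lying on the far edge of the carriage
- try_square: bystander: try square with a beech stock, 120 x 188, on the carriage to the left
- tape_measure: bystander: tape measure, 80 x 40 x 68 high, standing to the right of the fence
- spanner: bystander: open-ended spanner, 158 long, on the saw table
- hex_key: bystander: black L-shaped hex key, 114 long, lying on the carriage to the left of the sample
- spare_knob: bystander: black star knob lying face down, 46 across, 28 high, on the carriage between sample and fence

How it is judged:
On the way, in this order (a step that is already met when the one before it is completed fails the run):
1. the sample stands upright, back on the fence face (within 3 mm) and square end on the zero plate (within 4 mm), let go, while the knob is still loose (x of square_end in the frame of stop_fence above -0.004 m and y of moulding in the frame of stop_fence below 0.012 m and z of moulding in the frame of stop_fence below 0.002 m and angle between the x axis of moulding and the x axis of stop_fence, either way round below 0.06 rad and angle between moulding's own z axis and vertical below 0.06 rad and contact force between the fingers and moulding below 0.1 N and value of joint wing below 0.7 rad), for 0.2 s.
2. the stop's nose is at the mitre's tip (within 1.5 mm) while the knob is still loose (x of mitre_tip in the frame of stop_nose below 0.0015 m and value of joint wing below 0.7 rad), for 0.1 s.
At the end, for the whole second after the job is handed in: The sample stands upright (within 3 degrees) and at rest on the carriage, back flush on the fence (within 2.5 mm and 2 degrees), square end within 2 mm of the zero plate, the stop's nose within 1.5 mm of the mitre's tip, and the wing knob at its clockwise end stop (within 4 degrees) (value of joint wing above 1.33 rad and x of mitre_tip in the frame of stop_nose below 0.0015 m and x of square_end in the frame of stop_fence above -0.002 m and y of moulding in the frame of stop_fence below 0.0115 m and angle between the x axis of moulding and the x axis of stop_fence, either way round below 0.04 rad and angle between moulding's own z axis and vertical below 0.05 rad and z of moulding in the frame of stop_fence below 0.002 m and linear speed of moulding below 0.01 m/s); the robot touches nothing.
It fails at once if the sample is squeezed by the fingers: more than 40 N in all (about 20 N a finger) (contact force between the fingers and moulding above 40 N).
It fails at once if the sample is pressed between stop and fence with more than about 8 N at its tip (16 N in all, the tip and the zero plate's reaction together) (contact force between stop_fence and moulding above 16 N).
It fails at once if the sample is dropped or slammed down: more than 50 N on it in all, the grip included (contact force between moulding and anything else above 50 N).
It fails at once if the sample is toppled (angle between moulding's own z axis and vertical above 0.6 rad).
It fails at once if another tool is moved by more than 30 mm (distance of any of pencil, try_square, tape_measure, hex_key, spanner, spare_knob from where it was at the start of the episode above 0.03 m).
It also fails if it takes over 58 s, if anything falls off the work surface, if the arm or the gripper's body presses on something with over 40 N, if the wrist force passes 120 N, or if a joint passes its speed limit or range.

## Working session

There is one attempt and no reset: what is moved stays moved. The work goes in short steps, Python scripts to look and compute and a tool call to move; the robot and the scene stay as the last step left them, time stands still between calls to the robot, and variables do not carry over. Pictures are saved under pics/ and viewed, at most 10 in all, crops included, and the job is handed in when it is done.

Besides the shell and the picture viewer there is one more tool, called by a JSON object that holds its "name" and its "arguments", one argument or row to a line. step_arm: Moves the arm, as the interface text tells. Scaled input: -1 to 1 covers 0.3 m each way for a shift and 2 pi rad each way for a turn. Its arguments: {"type":"object","properties":{"commands":{"type":"array","items":{"type":"number","minimum":-1,"maximum":1}},"hand":{"type":"number"},"squeeze":{"type":"number"}},"required":["commands"]}

```bash
mkdir -p pics; ls; python3 - <<'E'
from workcell import *
import cv2
print(observe())
for n in ("top","side","wrist"):
    s=snapshot(n); cv2.imwrite(f"pics/{n}0.png",s["image"]); print(n,s["K"],s["extrinsics"])
E
```

```text
pics
{'t': 0.0, 'joints': array([-1.26546472,  0.61594733, -0.01264367,  1.42489041,  0.00810394,
        1.10340551, -0.04040992]), 'dq': array([ 0.00099209, -0.00155302,  0.0003776 , -0.00056456, -0.00076795,
        0.00084678, -0.00136409]), 'tau': array([ 1.10412516e-04, -4.69217527e+01,  2.59309094e-01, -1.71032113e+01,
        9.96553543e-03,  9.67840897e-03, -1.14189771e-05]), 'tcp_pos': array([0.21148358, 0.61382684, 0.23012264]), 'eef_rot': array([-0.51865968, -3.09807075,  0.00403485]), 'ft_force': array([ 0.16855833, -0.20582458,  0.23666997]), 'torque': array([-0.02027902,  0.03262329,  0.00282812]), 'grasp_force': 0.0, 'width': 0.08520487610253373}
top [[519.88635982   0.         323.30589939]
 [  0.         519.88635982 236.68726133]
 [  0.           0.           1.        ]] [[ 0.00314703 -0.99461274  0.10361271  0.37619663]
 [-0.99983888 -0.00129852  0.01790327 -0.06129936]
 [-0.01767227 -0.10365236 -0.99445658  1.24698071]
 [ 0.          0.          0.          1.        ]]
side [[475.97743944   0.         320.20808365]
 [  0.         475.97743944 234.43526421]
 [  0.           0.           1.        ]] [[ 0.9545722  -0.1552423   0.25434572  0.10213213]
 [-0.29772887 -0.53191479  0.7927321  -1.20146668]
 [ 0.0122247  -0.83244608 -0.55397119  0.87623762]
 [ 0.          0.          0.          1.        ]]
wrist [[429.46227904   0.         323.92914555]
 [  0.         429.46227904 237.33821515]
 [  0.           0.           1.        ]] [[ 0.32443688  0.90613655  0.2713987   0.14253086]
 [ 0.94590426 -0.31006168 -0.09553477  0.63778496]
 [-0.00241721  0.28771219 -0.95771387  0.37227552]
 [ 0.          0.          0.          1.        ]]
```

View pics/top0.png

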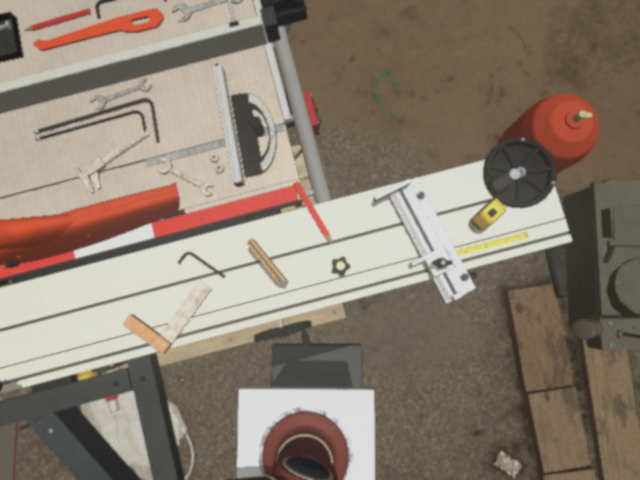

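View pics/side0.png

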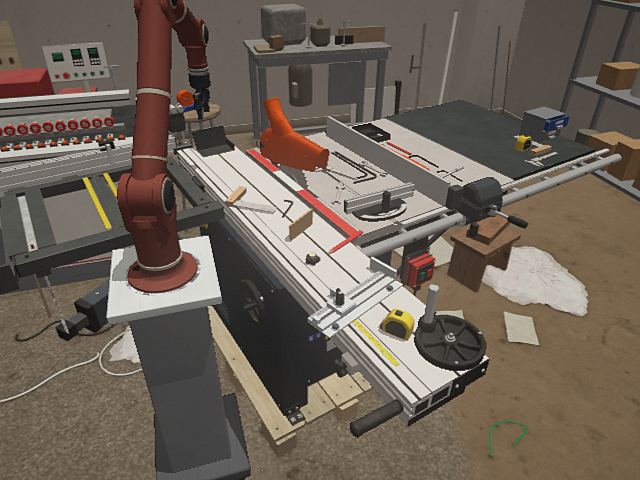

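The top view shows the moulding around (267,263), the fence from (400,185) to (465,300) with the zero plate at its far end, and the knob around (438,262). The side view confirms the layout. I'll enlarge the top view next.

```bash
python3 - <<'E'
import cv2,numpy as np
t=cv2.imread("pics/top0.png"); s=cv2.imread("pics/side0.png")
a=cv2.resize(t[170:310,360:480],None,fx=4,fy=4,interpolation=cv2.INTER_CUBIC)
b=cv2.resize(t[230:300,235:305],None,fx=4,fy=4,interpolation=cv2.INTER_CUBIC)
c=cv2.resize(s[195:265,280:350],None,fx=4,fy=4,interpolation=cv2.INTER_CUBIC)
o=np.zeros((560,760,3),np.uint8); o[:560,:480]=a; o[:280,480:]=b; o[280:,480:]=c
cv2.imwrite("pics/c0.png",o)
E
```

```text
(no output)
```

View pics/c0.png

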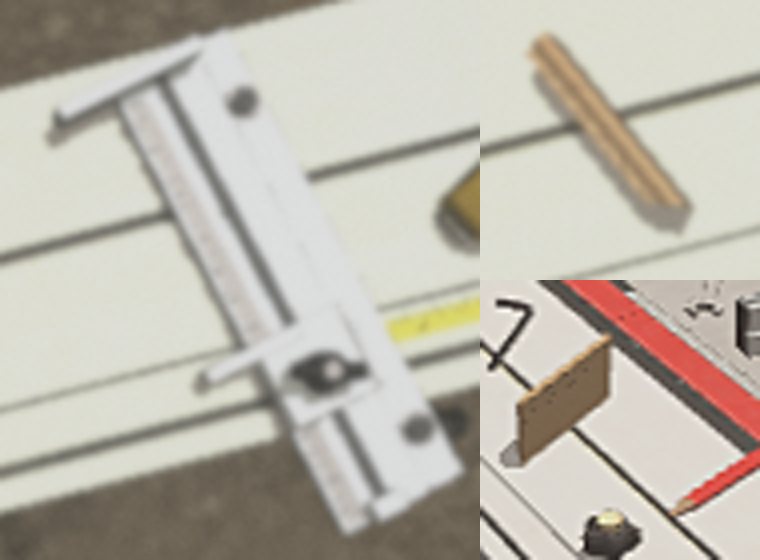

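The moulding's mitred end points toward the robot with its back on the right, facing the fence, so it already has roughly the target orientation. The wing lies across the fence.

```bash
cat > h.py <<'E'
from workcell import *
import cv2, numpy as np
from scipy.spatial.transform import Rotation as R
def ray(s,px,z):
    px=np.asarray(px,float).reshape(1,1,2)
    u=cv2.undistortPoints(px,s["K"],None).ravel(); E=s["extrinsics"]
    d=E[:3,:3]@[u[0],u[1],1]; c=E[:3,3]
    return c+d*(z-c[2])/d[2]
def pix(s,P):
    E=np.linalg.inv(s["extrinsics"]); q=s["K"]@(E[:3,:3]@np.asarray(P)+E[:3,3]); return q[:2]/q[2]
E
python3 - <<'E'
from h import *
s=snapshot("top")
f=lambda x,y,z:ray(s,(360+x/4-.4,170+y/4-.4),z)
g=lambda x,y,z:ray(s,(235+(x-480)/4-.4,230+y/4-.4),z)
a=g(553,38,.062);b=g(688,205,.062);print("back",a,b,np.linalg.norm(a-b),np.degrees(np.arctan2(*(a-b)[1::-1])))
c=f(122,105,.016);d=f(348,533,.016);print("fence",c,d,np.linalg.norm(c-d),np.degrees(np.arctan2(*(c-d)[1::-1])))
print("knob",f(332,370,.064)); print("plate",f(62,108,.042),f(200,40,.042))
print("nose",f(202,385,.03), "wing", f(290,378,.06),f(370,370,.06))
o=observe();print(R.from_rotvec(o["eef_rot"]).as_matrix())
E
```

```text
back [0.49387815 0.12183902 0.062     ] [0.39854922 0.04322501 0.062     ] 0.1235628106951908 39.511056708398364
fence [ 0.6030016  -0.19883395  0.016     ] [ 0.34916524 -0.32819177  0.016     ] 0.2848970677456892 27.003894222328178
knob [ 0.44187355 -0.31070799  0.064     ]
plate [ 0.59643184 -0.16080516  0.042     ] [ 0.63692823 -0.24206192  0.042     ]
nose [ 0.43484367 -0.2421575   0.03      ] wing [ 0.43749238 -0.287664    0.06      ] [ 0.44214242 -0.33307301  0.06      ]
[[-9.45489216e-01  3.25653033e-01 -4.94171153e-04]
 [ 3.25653405e-01  9.45487937e-01 -1.55575824e-03]
 [-3.94045263e-05 -1.63188116e-03 -9.99998668e-01]]
```

{"name": "step_arm", "arguments": {
  "commands": [0.0424, -0.097, 0, 0, 0, -0.01875, 0.0424, -0.097, 0, 0, 0, -0.01875, 0.0424, -0.097, 0, 0, 0, -0.01875, 0.0424, -0.097, 0, 0, 0, -0.01875, 0.0424, -0.097, 0, 0, 0, -0.01875, 0.0424, -0.097, 0, 0, 0, -0.01875, 0.0424, -0.097, 0, 0, 0, -0.01875, 0.0424, -0.097, 0, 0, 0, -0.01875, 0.0424, -0.097, 0, 0, 0, -0.01875, 0.0424, -0.097, 0, 0, 0, -0.01875],
  "hand": 1,
  "squeeze": 20
}}

```text
t: 1.03
tcp_pos: [0.3392, 0.322, 0.2314]
eef_rot: [-2.159, -2.282, -0.0]
ft_force: [0.7, -0.5, -0.5]
width: 0.0854
grasp_force: 0.0
```

{"name": "step_arm", "arguments": {
  "commands": [0.0424, -0.097, 0, 0, 0, -0.01875, 0.0424, -0.097, 0, 0, 0, -0.01875, 0.0424, -0.097, 0, 0, 0, -0.01875, 0.0424, -0.097, 0, 0, 0, -0.01875, 0.0424, -0.097, 0, 0, 0, -0.01875, 0.0424, -0.097, 0, 0, 0, -0.01875, 0.0424, -0.097, 0, 0, 0, -0.01875, 0.0424, -0.097, 0, 0, 0, -0.01875, 0, 0, 0, 0, 0, 0]
}}

```text
t: 1.78
tcp_pos: [0.443, 0.0839, 0.2321]
eef_rot: [2.96, 1.039, 0.004]
ft_force: [1.1, -1.2, 0.4]
width: 0.0855
grasp_force: 0.0
```

```bash
python3 - <<'E'
from h import *
import pickle
s=snapshot("wrist"); pickle.dump(s,open("w1.pkl","wb")); cv2.imwrite("pics/w1.png",s["image"])
o=observe();print(o["t"],o["tcp_pos"],R.from_rotvec(o["eef_rot"]).as_matrix()[:,1],s["extrinsics"][:3,3])
E
```

```text
1.8333 [0.44170675 0.08731389 0.2316501 ] [ 0.63032328 -0.77633006  0.00204924] [0.50047205 0.13009878 0.37419779]
```

View pics/w1.png

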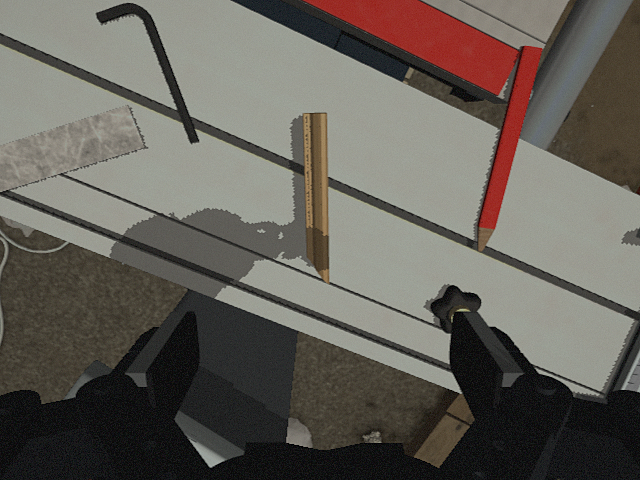

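The wrist view shows the back's top edge from (327,113) at the square end to the tip at (328,283). The spare knob is near (457,305) and its clearance from the right finger needs checking.

```bash
python3 - <<'E'
from h import *
import pickle
s=pickle.load(open("w1.pkl","rb"))
im=s["image"]; hsv=cv2.cvtColor(im,cv2.COLOR_BGR2HSV)
m=cv2.inRange(hsv,(8,70,40),(25,255,255)); m[:, :295]=0; m[:,340:]=0; m[:100]=0;m[295:]=0
m=cv2.morphologyEx(m,cv2.MORPH_CLOSE,np.ones((5,5)))
c=max(cv2.findContours(m,0,2)[0],key=cv2.contourArea); print(cv2.approxPolyDP(c,2,True).reshape(-1,2).tolist())
rows=np.arange(125,265,5)
r=[np.where(m[y])[0].max() for y in rows]; l=[np.where(m[y])[0].min() for y in rows]
print(r,l)
p=np.polyfit(rows,r,1); print(p)
ys=c[:,0,1].min(),c[:,0,1].max()
A=ray(s,(np.polyval(p,ys[0])+.5,ys[0]),.062);B=ray(s,(np.polyval(p,ys[1])+.5,ys[1]+1),.062)
print(A,B,np.linalg.norm(A-B),np.degrees(np.arctan2(*(A-B)[1::-1])))
u=(A-B)/np.linalg.norm(A-B); v=np.array([-u[1],u[0],0])
C=(A+B)/2+.009*v
k=ray(s,(457,303),.02)-C
print("centre",C,"spare in moulding frame",k@u,k@v, "pencil tip",(ray(s,(483,250),.005)-C)@u,(ray(s,(483,250),.005)-C)@v)
E
```

```text
[[303, 113], [307, 257], [323, 280], [329, 283], [326, 113]]
[np.int64(326), np.int64(326), np.int64(326), np.int64(326), np.int64(326), np.int64(326), np.int64(326), np.int64(327), np.int64(327), np.int64(327), np.int64(327), np.int64(328), np.int64(328), np.int64(327), np.int64(327), np.int64(327), np.int64(327), np.int64(327), np.int64(327), np.int64(327), np.int64(327), np.int64(327), np.int64(327), np.int64(327), np.int64(327), np.int64(327), np.int64(327), np.int64(328)] [np.int64(303), np.int64(303), np.int64(303), np.int64(303), np.int64(304), np.int64(304), np.int64(304), np.int64(304), np.int64(304), np.int64(304), np.int64(304), np.int64(305), np.int64(305), np.int64(305), np.int64(305), np.int64(305), np.int64(305), np.int64(306), np.int64(306), np.int64(306), np.int64(306), np.int64(306), np.int64(306), np.int64(306), np.int64(307), np.int64(307), np.int64(307), np.int64(310)]
[9.08593322e-03 3.25108101e+02]
[0.49969294 0.12531156 0.062     ] [0.40001846 0.0434363  0.062     ] 0.12899054456318376 39.4005909774752
centre [0.44414305 0.09132847 0.062     ] spare in moulding frame -0.1024247422575815 -0.12580557038358836 pencil tip -0.0572164337611885 -0.1503841050928167
```

```bash
python3 - <<'E'
import workcell
print([n for n in dir(workcell) if not n.startswith('_')], getattr(workcell,'grip_depth',None))
o=workcell.observe();print(o["t"],o["tcp_pos"],o["eef_rot"])
E
```

```text
['PlanningError', 'grip_depth', 'hand_in', 'observe', 'snapshot'] 0.0187
1.8333 [0.44170675 0.08731389 0.2316501 ] [2.95895453e+00 1.04997417e+00 1.34765634e-03]
```

{"name": "step_arm", "arguments": {
  "commands": [0.005, 0.005, -0.11, 0, 0, 0, 0.005, 0.005, -0.11, 0, 0, 0, 0.005, 0.005, -0.11, 0, 0, 0, 0, 0, -0.11, 0, 0, 0, 0, 0, 0, 0, 0, 0.0008, 0, 0, 0, 0, 0, 0],
  "hand": 0
}}

```text
t: 2.33
tcp_pos: [0.4439, 0.096, 0.0985]
eef_rot: [-2.952, -1.071, 0.006]
ft_force: [-0.2, -0.4, 0.4]
width: 0.0429
grasp_force: 0.0
```

{"name": "step_arm", "arguments": {
  "commands": [0, 0, 0, 0, 0, 0, 0, 0, 0, 0, 0, 0]
}}

```text
t: 2.5
tcp_pos: [0.4465, 0.0958, 0.1012]
eef_rot: [2.954, 1.07, 0.006]
ft_force: [-0.2, 0.1, -0.0]
width: 0.0426
grasp_force: 0.0
```

{"name": "step_arm", "arguments": {
  "commands": [0, -0.006, -0.08, 0, 0, -0.001, 0, 0, -0.08, 0, 0, 0, 0, 0, -0.06, 0, 0, 0, 0, 0, -0.03, 0, 0, 0, 0, 0, -0.0167, 0, 0, 0, 0, 0, 0, 0, 0, 0, 0, 0, 0, 0, 0, 0],
  "hand": 0
}}

```text
t: 3.08
tcp_pos: [0.446, 0.0936, 0.0202]
eef_rot: [2.957, 1.06, 0.003]
ft_force: [-0.2, -0.1, -0.3]
width: 0.0426
grasp_force: 0.0
```

{"name": "step_arm", "arguments": {
  "commands": [0, 0, 0, 0, 0, 0, 0, 0, 0, 0, 0, 0],
  "hand": -0.5
}}

```text
t: 3.25
tcp_pos: [0.4458, 0.0936, 0.0202]
eef_rot: [2.957, 1.06, 0.003]
ft_force: [0.5, 0.3, 0.3]
width: 0.0217
grasp_force: 0.0
```

{"name": "step_arm", "arguments": {
  "commands": [0, 0, 0, 0, 0, 0, 0, 0, 0, 0, 0, 0],
  "hand": -0.56
}}

```text
t: 3.42
tcp_pos: [0.4459, 0.0934, 0.0198]
eef_rot: [2.957, 1.059, 0.003]
ft_force: [1.2, 0.0, 0.5]
width: 0.0187
grasp_force: 0.3
```

{"name": "step_arm", "arguments": {
  "commands": [0, 0, 0, 0, 0, 0, 0, 0, 0, 0, 0, 0],
  "hand": -0.58
}}

```text
t: 3.58
tcp_pos: [0.4458, 0.0933, 0.0196]
eef_rot: [2.957, 1.059, 0.002]
ft_force: [1.0, -1.4, 2.7]
width: 0.0179
grasp_force: 2.0
```

{"name": "step_arm", "arguments": {
  "commands": [0, 0, 0, 0, 0, 0, 0, 0, 0, 0, 0, 0],
  "hand": -0.595
}}

```text
t: 3.75
tcp_pos: [0.4458, 0.0934, 0.0197]
eef_rot: [2.957, 1.059, 0.002]
ft_force: [0.7, -0.6, 4.7]
width: 0.0178
grasp_force: 19.7
```

{"name": "step_arm", "arguments": {
  "commands": [0, 0, 0, 0, 0, 0, 0, 0, 0, 0, 0, 0],
  "hand": -0.585
}}

```text
t: 3.92
tcp_pos: [0.4458, 0.0933, 0.0197]
eef_rot: [2.957, 1.059, 0.002]
ft_force: [-0.2, 0.0, 5.3]
width: 0.0175
grasp_force: 15.1
```

{"name": "step_arm", "arguments": {
  "commands": [0, 0, 0.01, 0, 0, 0, 0, 0, 0.04, 0, 0, 0, 0, 0, 0.07, 0, 0, 0, 0, 0, 0.08, 0, 0, 0, 0, 0, 0.08, 0, 0, 0, 0, 0, 0.06, 0, 0, 0]
}}

```text
t: 4.42
tcp_pos: [0.4444, 0.0935, 0.1224]
eef_rot: [-2.957, -1.059, 0.002]
ft_force: [0.7, 0.7, -1.5]
width: 0.0182
grasp_force: 14.0
```

{"name": "step_arm", "arguments": {
  "commands": [0.008, -0.045, 0.027, 0, 0, -0.0034, 0.0173, -0.09, 0.027, 0, 0, -0.0034, 0.0173, -0.1, 0.027, 0, 0, -0.0034, 0.0173, -0.11, 0.027, 0, 0, -0.0034, 0.0173, -0.11, 0.027, 0, 0, -0.0034, 0.0173, -0.11, 0.027, 0, 0, -0.0034, 0.0173, -0.11, 0.027, 0, 0, -0.0034, 0.0173, -0.1, 0.027, 0, 0, -0.0034, 0.0173, -0.09, 0.027, 0, 0, -0.0034, 0.02, -0.06, 0.01, 0, 0, -0.0034]
}}

```text
t: 5.25
tcp_pos: [0.4936, -0.189, 0.1975]
eef_rot: [3.054, 0.727, -0.002]
ft_force: [-0.4, -0.2, -1.0]
width: 0.0178
grasp_force: 14.0
```

{"name": "step_arm", "arguments": {
  "commands": [0, 0, 0, 0, 0, 0, 0, 0, 0, 0, 0, 0, 0, 0, 0, 0, 0, 0]
}}

```text
t: 5.5
tcp_pos: [0.4939, -0.1832, 0.1959]
eef_rot: [-3.051, -0.737, 0.004]
ft_force: [-1.0, 0.5, -1.0]
width: 0.0177
grasp_force: 14.0
```

```bash
python3 - <<'E'
from h import *
import pickle
s=snapshot("wrist"); pickle.dump(s,open("w2.pkl","wb")); cv2.imwrite("pics/w2.png",s["image"])
o=observe();print(o["t"],o["tcp_pos"],o["eef_rot"],o["grasp_force"],s["extrinsics"][:3,3])
E
```

```text
5.55 [ 0.49409098 -0.18262887  0.19600927] [-3.05047077 -0.73911816  0.0035025 ] 14.02749355416745 [ 0.56033971 -0.15031082  0.33782228]
```

View pics/w2.png

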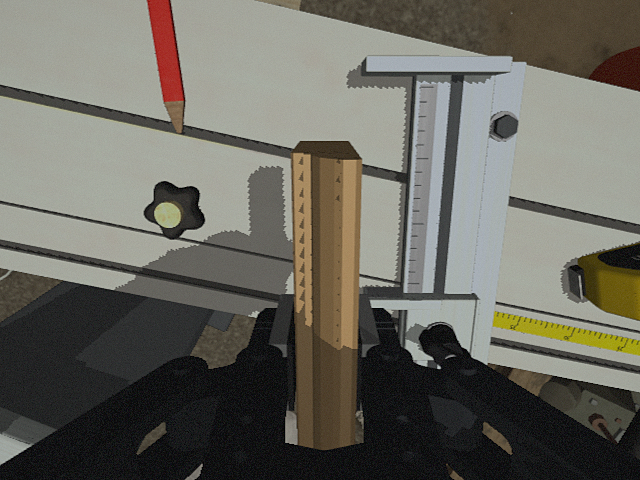

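The fence face's top edge runs from (414,76) to (402,290) and the zero plate's near edge is around row 73. The stop's nose is around row 297 and the knob around (440,343). The held sample's square-end top corners are near (293,152) and (361,157).

```bash
python3 - <<'E'
from h import *
import pickle
s=pickle.load(open("w2.pkl","rb")); g=cv2.GaussianBlur(cv2.cvtColor(s["image"],cv2.COLOR_BGR2GRAY),(0,0),1).astype(int)
def ang(d): return np.degrees(np.arctan2(d[1],d[0]))
# fence edge: print profiles
for y in (90,130,170,210,250,280): print(y,g[y,396:424].tolist())
for x in (380,440,490): print(x,g[50:84,x].tolist())
for x in (420,440,465): print(x,g[285:312,x].tolist())
for x in (310,330,350): print(x,g[136:166,x].tolist())
for y in (180,240,300): print(y,g[y,350:372].tolist())
E
python3 - <<'E'
import cv2,sys
sys.path.insert(0,'.')
im=cv2.imread('pics/w2.png')
import numpy as np
a=cv2.resize(im[45:105,345:445],None,fx=5,fy=5,interpolation=cv2.INTER_CUBIC)
b=cv2.resize(im[270:370,390:500],None,fx=3,fy=3,interpolation=cv2.INTER_CUBIC)
c=cv2.resize(im[130:170,285:370],None,fx=5,fy=5,interpolation=cv2.INTER_CUBIC)
o=np.zeros((510,770,3),np.uint8);o[:300,:500]=a;o[300:500,:425]=c;o[200:500,440:770]=b
cv2.imwrite('pics/c2.png',o)
E
```

```text
90 [167, 166, 166, 166, 166, 167, 168, 165, 152, 129, 108, 99, 99, 99, 91, 71, 50, 47, 64, 100, 142, 167, 173, 167, 156, 148, 146, 146]
130 [166, 166, 165, 166, 167, 166, 159, 139, 116, 101, 97, 96, 87, 66, 50, 52, 76, 119, 156, 172, 169, 152, 133, 122, 118, 118, 119, 124]
170 [142, 152, 160, 165, 159, 139, 115, 103, 100, 95, 79, 58, 50, 65, 102, 144, 169, 173, 164, 148, 136, 132, 131, 132, 134, 136, 138, 139]
210 [168, 162, 144, 119, 102, 98, 99, 92, 72, 53, 53, 76, 118, 156, 172, 167, 144, 121, 111, 109, 109, 111, 116, 125, 132, 134, 133, 133]
250 [152, 132, 113, 103, 97, 85, 65, 52, 62, 96, 138, 166, 172, 163, 147, 135, 131, 131, 132, 134, 134, 133, 132, 131, 131, 131, 130, 131]
280 [86, 89, 92, 86, 69, 53, 57, 86, 128, 160, 170, 162, 147, 135, 131, 130, 131, 133, 133, 131, 130, 130, 130, 130, 130, 132, 141, 157]
380 [166, 166, 166, 164, 157, 153, 160, 168, 171, 172, 172, 172, 171, 170, 171, 171, 172, 172, 173, 171, 157, 118, 75, 56, 58, 66, 81, 93, 98, 98, 97, 98, 98, 98]
440 [165, 165, 165, 165, 163, 162, 163, 168, 170, 171, 171, 171, 170, 171, 172, 172, 172, 172, 173, 172, 160,
[... 661 characters left out ...]
 53, 53, 53, 53, 53, 54, 53, 52, 54, 63, 82, 99, 106, 106, 105, 106, 106, 107, 107, 106, 106, 106]
330 [166, 168, 169, 164, 132, 81, 54, 51, 52, 53, 53, 53, 53, 52, 52, 52, 51, 50, 52, 53, 53, 57, 71, 87, 95, 95, 95, 95, 95, 95]
350 [168, 168, 168, 168, 164, 153, 132, 107, 83, 65, 55, 52, 52, 52, 52, 52, 53, 53, 52, 52, 52, 52, 60, 88, 126, 143, 144, 143, 143, 143]
180 [143, 144, 143, 143, 139, 131, 120, 113, 110, 111, 118, 137, 157, 166, 169, 169, 169, 169, 169, 169, 169, 169]
240 [142, 142, 142, 138, 129, 118, 112, 111, 113, 126, 147, 164, 169, 168, 168, 168, 169, 168, 168, 168, 168, 168]
300 [140, 139, 135, 124, 114, 110, 110, 105, 89, 70, 59, 56, 57, 57, 57, 56, 57, 57, 64, 85, 117, 137]
```

View pics/c2.png

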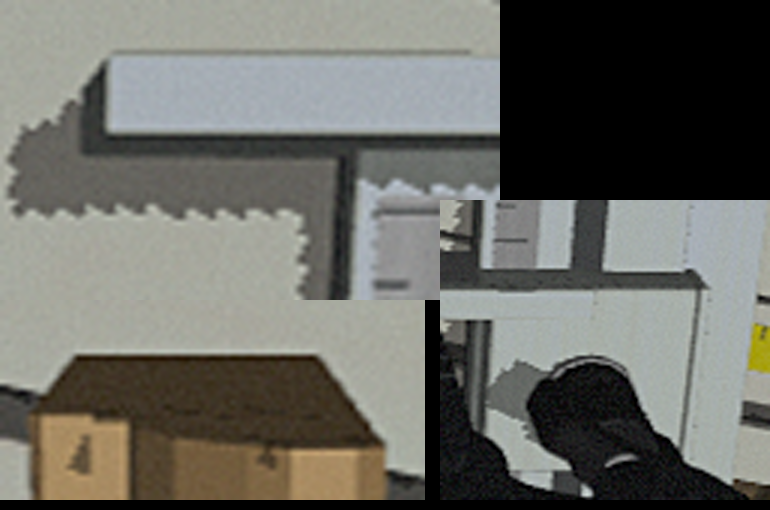

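```bash
cat > m.py <<'E'
from h import *
import pickle
s=pickle.load(open("w2.pkl","rb"))
ang=lambda d: np.degrees(np.arctan2(d[1],d[0]))
F=np.array([ray(s,p,.016) for p in [(415.2,90),(412.8,130),(410.2,170),(407.8,210),(405.3,250),(403.6,280)]])
P=np.array([ray(s,p,.042) for p in [(380,71.1),(440,71.2),(490,71.3)]])
dF=F[0]-F[-1]; aF=ang(dF); aP=ang(P[0]-P[2])-90
print("yaw fence",aF,"plate",aP)
a=np.radians(aF);u=np.array([np.cos(a),np.sin(a)]);v=np.array([-u[1],u[0]])
O=u*(P[:2].mean(0)[:2]@u)+v*(F.mean(0)[:2]@v); print("O",O)
print("plate left end fence y (38?)",(ray(s,(366,71.1),.042)[:2]-O)@v)
tofence=lambda q:((q[:2]-O)@u,(q[:2]-O)@v)
print("nose x at z=.03",tofence(ray(s,(420,299.9),.03)),tofence(ray(s,(465,299.9),.03)))
print("knob",tofence(ray(s,(440,340),.064)))
zb=.196-.0197
for n,p,z in [("bot R",(349,140.8),zb),("bot L",(300,140.8),zb),("top R",(361.4,158.4),zb+.062),("back180",(361.1,180),zb+.062),("back240",(359.6,240),zb+.062)]:
    q=ray(s,p,z);print(n,q,tofence(q))
t=np.array([0.49409098,-0.18262887]);print("tcp",tofence(t),"toolyaw",2*np.degrees(np.arctan2(.73912,3.05047)))
E
python3 m.py
```

```text
yaw fence 27.099322815710533 plate 27.128215422092254
O [ 0.60857611 -0.19664658]
plate left end fence y (38?) 0.03746744804316905
nose x at z=.03 (np.float64(-0.1666395717449504), np.float64(-0.011070903259727575)) (np.float64(-0.16647907222582267), np.float64(-0.04626697037500316))
knob (np.float64(-0.18207149708039316), np.float64(-0.01934305417341563))
bot R [ 0.55347808 -0.16343312  0.1763    ] (np.float64(-0.03391939582685482), np.float64(0.05466627380607757))
bot L [ 0.54521868 -0.14740505  0.1763    ] (np.float64(-0.033970725541054125), np.float64(0.07269720194816351))
top R [ 0.55393408 -0.16279086  0.2383    ] (np.float64(-0.033220887926881444), np.float64(0.05503030553217707))
back180 [ 0.54953605 -0.16511928  0.2383    ] (np.float64(-0.038196765528199055), np.float64(0.054960961579796824))
back240 [ 0.53653612 -0.17181878  0.2383    ] (np.float64(-0.052821395291766646), np.float64(0.05491885913372523))
tcp (np.float64(-0.09553119855672024), np.float64(0.06463073961334441)) toolyaw 27.240227353439458
```

{"name": "step_arm", "arguments": {
  "commands": [0.02, -0.013, 0, 0, 0, -0.0003, 0.036, -0.023, 0, 0, 0, 0, 0.036, -0.023, 0, 0, 0, 0, 0.036, -0.023, 0, 0, 0, 0, 0.024, -0.016, 0, 0, 0, 0, 0.01, -0.006, -0.03, 0, 0, 0, 0, 0, -0.07, 0, 0, 0, 0, 0, -0.08, 0, 0, 0, 0, 0, -0.08, 0, 0, 0, 0, 0, -0.05, 0, 0, 0]
}}

```text
t: 6.38
tcp_pos: [0.542, -0.2135, 0.101]
eef_rot: [-3.051, -0.736, 0.006]
ft_force: [-0.8, 0.7, -0.4]
width: 0.0181
grasp_force: 14.0
```

{"name": "step_arm", "arguments": {
  "commands": [0, 0, -0.03, 0, 0, 0, 0, 0, 0, 0, 0, 0, 0, 0, 0, 0, 0, 0]
}}

```text
t: 6.63
tcp_pos: [0.5436, -0.2151, 0.095]
eef_rot: [-3.054, -0.736, 0.001]
ft_force: [-0.3, -1.0, -1.4]
width: 0.0177
grasp_force: 14.0
```

```bash
cat >> m.py <<'E'
o=observe();print(o["t"],o["tcp_pos"],o["eef_rot"],o["grasp_force"],o["ft_force"])
d=tofence(o["tcp_pos"])-np.array(tofence(t)); print("moulding end x",-.0338+d[0],"back y",.0548+d[1],"ft fence",o["ft_force"][:2]@u,o["ft_force"][:2]@v)
E
python3 m.py | tail -2
```

```text
6.6333 [ 0.54358627 -0.2151161   0.09500419] [-3.05392621e+00 -7.35503743e-01  8.34966288e-04] 13.977592180017382 [-0.28012684 -0.99188359 -1.3654238 ]
moulding end x -0.0045374387558670265 back y 0.003332471309033233 ft fence -0.7012110874549402 -0.755385409409818
```

{"name": "step_arm", "arguments": {
  "commands": [0, 0, -0.06, 0, 0, 0, 0, 0, -0.08, 0, 0, 0, 0, 0, -0.06, 0, 0, 0, 0, 0, -0.03, 0, 0, 0, 0, 0, 0, 0, 0, 0, 0, 0, 0, 0, 0, 0, 0, 0, 0, 0, 0, 0]
}}

```text
t: 7.22
tcp_pos: [0.5448, -0.2161, 0.0278]
eef_rot: [3.052, 0.735, 0.004]
ft_force: [0.2, -0.6, -0.3]
width: 0.0178
grasp_force: 14.0
```

```bash
python3 m.py | tail -2
```

```text
7.2167 [ 0.54480134 -0.21606602  0.02776229] [3.0523333  0.73475743 0.00379835] 13.9740935806185 [ 0.16910481 -0.64918623 -0.26894742]
moulding end x -0.0038884825687046237 back y 0.001933330982086319 ft fence -0.1451864749246265 -0.6549504456097757
```

{"name": "step_arm", "arguments": {
  "commands": [0, 0, -0.007, 0, 0, 0, 0, 0, -0.007, 0, 0, 0, 0, 0, -0.006, 0, 0, 0, 0, 0, 0, 0, 0, 0]
}}

```text
t: 7.55
tcp_pos: [0.5436, -0.2151, 0.0201]
eef_rot: [-3.054, -0.735, 0.0]
ft_force: [-0.5, -0.7, 0.1]
width: 0.0175
grasp_force: 14.0
```

{"name": "step_arm", "arguments": {
  "commands": [0, 0, -0.003, 0, 0, 0, 0, 0, 0, 0, 0, 0, 0, 0, 0, 0, 0, 0]
}}

```text
t: 7.8
tcp_pos: [0.5438, -0.2153, 0.0197]
eef_rot: [-3.054, -0.735, -0.001]
ft_force: [-0.8, 0.9, 3.9]
width: 0.018
grasp_force: 14.7
```

```bash
python3 m.py | tail -2
```

```text
7.8 [ 0.54376267 -0.21525896  0.01973601] [-3.05413385e+00 -7.35202771e-01 -6.17714000e-04] 14.697167524136603 [-0.84584529  0.88925017  3.86039422]
moulding end x -0.004445489507402436 back y 0.0031249385610680885 ft fence -0.34790283428625596 1.176938288100055
```

{"name": "step_arm", "arguments": {
  "commands": [0, 0, 0.001, 0, 0, 0, 0.0015, -0.003, 0, 0, 0, 0, 0.0015, -0.003, 0, 0, 0, 0, 0, 0, 0, 0, 0, 0]
}}

```text
t: 8.13
tcp_pos: [0.5447, -0.2168, 0.0197]
eef_rot: [-3.054, -0.735, -0.0]
ft_force: [-0.3, 1.7, 4.7]
width: 0.018
grasp_force: 14.8
```

```bash
python3 m.py | tail -2
```

```text
8.1333 [ 0.54472108 -0.21684992  0.01972806] [-3.05368234e+00 -7.35214365e-01 -4.64858613e-04] 14.8474639817141 [-0.25107485  1.70436646  4.74881303]
moulding end x -0.004317028012738533 back y 0.00127204444836998 ft fence 0.5528861278442221 1.6316312491405442
```

{"name": "step_arm", "arguments": {
  "commands": [0.0008, -0.0015, 0, 0, 0, 0, 0, 0, 0, 0, 0, 0]
}}

```text
t: 8.3
tcp_pos: [0.5449, -0.2172, 0.0197]
eef_rot: [-3.054, -0.735, -0.0]
ft_force: [-2.2, 1.9, 4.8]
width: 0.0175
grasp_force: 15.0
```

```bash
python3 m.py | tail -2
```

```text
8.3 [ 0.54489017 -0.2171804   0.01971585] [-3.05351812e+00 -7.35266152e-01 -3.00472919e-04] 14.963206343818456 [-2.23102526  1.93200537  4.7520901 ]
moulding end x -0.00431704671521535 back y 0.0009008207840577043 ft fence -1.1060043926224208 2.7362150405740473
```

{"name": "step_arm", "arguments": {
  "commands": [0.0008, -0.0015, 0, 0, 0, 0, 0, 0, 0, 0, 0, 0]
}}

```text
t: 8.47
tcp_pos: [0.5452, -0.2177, 0.0197]
eef_rot: [-3.054, -0.735, -0.0]
ft_force: [-1.1, 2.5, 4.8]
width: 0.0177
grasp_force: 15.0
```

```bash
python3 m.py | tail -2
```

```text
8.4667 [ 0.54518713 -0.21765182  0.01974826] [-3.05368325e+00 -7.35353392e-01 -4.87146837e-04] 15.041958864312619 [-1.1153053   2.46139514  4.76926833]
moulding end x -0.004267437796472623 back y 0.00034588221399331487 ft fence 0.1283850554805424 2.699238637245489
```

{"name": "step_arm", "arguments": {
  "commands": [0.0008, -0.0015, 0, 0, 0, 0, 0, 0, 0, 0, 0, 0]
}}

```text
t: 8.63
tcp_pos: [0.5454, -0.2182, 0.0197]
eef_rot: [-3.054, -0.735, -0.001]
ft_force: [-1.0, 2.3, 5.7]
width: 0.0174
grasp_force: 15.1
```

```bash
python3 m.py | tail -2
```

```text
8.6333 [ 0.54542769 -0.21815732  0.01974471] [-3.05378380e+00 -7.35309341e-01 -5.07550008e-04] 15.058719492517412 [-0.95102008  2.33475463  5.70444116]
moulding end x -0.004283554578508264 back y -0.000213709008882991 ft fence 0.2169456429977758 2.5116633887822126
```

{"name": "step_arm", "arguments": {
  "commands": [0.0045, 0.0023, 0, 0, 0, 0, 0.0045, 0.0023, 0, 0, 0, 0, 0, 0, 0, 0, 0, 0]
}}

```text
t: 8.88
tcp_pos: [0.546, -0.2183, 0.0197]
eef_rot: [3.055, 0.733, -0.005]
ft_force: [-4.9, 0.7, 6.3]
width: 0.0179
grasp_force: 15.2
```

```bash
python3 m.py | tail -2
```

```text
8.8833 [ 0.54598237 -0.21825424  0.01972532] [ 3.0548043   0.73307402 -0.0051292 ] 15.175989617127925 [-4.92360303  0.72085959  6.34955508]
moulding end x -0.003833924082496651 back y -0.0005526611220110361 ft fence -4.054704643517182 2.884592800506287
```

```bash
python3 - <<'E'
from h import *
import pickle
s=snapshot("wrist"); pickle.dump(s,open("w3.pkl","wb"))
cv2.imwrite("pics/w3.png",s["image"]); print(observe()["ft_force"])
E
```

```text
[-4.89019988  0.7942482   6.26551818]
```

View pics/w3.png

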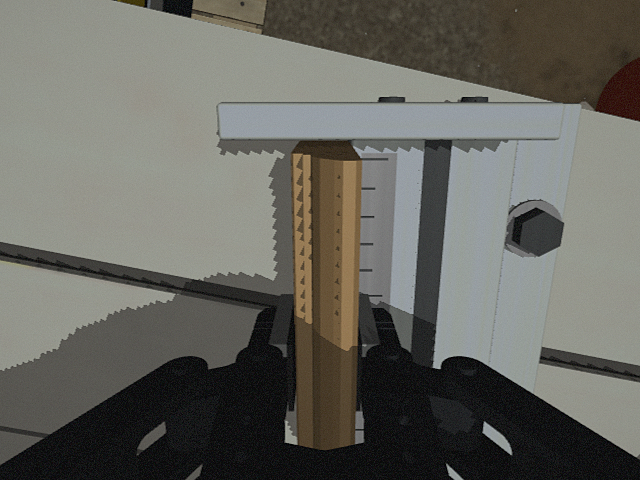

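{"name": "step_arm", "arguments": {
  "commands": [0, 0, 0.0015, 0, 0, 0, 0, 0, 0, 0, 0, 0]
}}

```text
t: 9.1
tcp_pos: [0.5467, -0.2179, 0.0197]
eef_rot: [3.054, 0.734, -0.003]
ft_force: [-4.4, 0.1, 2.9]
width: 0.0178
grasp_force: 14.7
```

```bash
python3 m.py | tail -2
```

```text
9.1 [ 0.54673559 -0.21786775  0.01973522] [ 3.0544292   0.73360479 -0.00329728] 14.691243153065443 [-4.3797016   0.09683878  2.86638911]
moulding end x -0.002987330089582796 back y -0.0005517275879400665 ft fence -3.854776631006885 2.081312325061967
```

{"name": "step_arm", "arguments": {
  "commands": [0, 0, 0.001, 0, 0, 0, 0, 0, 0, 0, 0, 0]
}}

```text
t: 9.27
tcp_pos: [0.5483, -0.217, 0.0198]
eef_rot: [3.054, 0.735, 0.0]
ft_force: [-0.6, -0.0, -0.2]
width: 0.0177
grasp_force: 14.0
```

```bash
python3 m.py | tail -2
```

```text
9.2667 [ 0.54832223 -0.21701389  0.0198388 ] [3.05395834e+00 7.35317344e-01 3.78832040e-04] 13.95546991378069 [-0.59534703 -0.04780742 -0.24530088]
moulding end x -0.0011859166139763094 back y -0.0005143647661520756 ft fence -0.5517666789952658 0.22864200548194422
```

{"name": "step_arm", "arguments": {
  "commands": [0.0018, 0.0009, 0, 0, 0, 0, 0, 0, 0, 0, 0, 0]
}}

```text
t: 9.43
tcp_pos: [0.5487, -0.2167, 0.0199]
eef_rot: [3.054, 0.736, -0.0]
ft_force: [-0.5, 0.3, -1.5]
width: 0.0177
grasp_force: 13.8
```

{"name": "step_arm", "arguments": {
  "commands": [0.0018, 0.0009, 0, 0, 0, 0, 0, 0, 0, 0, 0, 0]
}}

```text
t: 9.6
tcp_pos: [0.5487, -0.2167, 0.02]
eef_rot: [3.054, 0.735, -0.001]
ft_force: [-0.9, -0.9, -2.7]
width: 0.0175
grasp_force: 13.7
```

{"name": "step_arm", "arguments": {
  "commands": [0.0018, 0.0009, 0, 0, 0, 0, 0, 0, 0, 0, 0, 0]
}}

```text
t: 9.77
tcp_pos: [0.5487, -0.2167, 0.0201]
eef_rot: [3.054, 0.735, -0.003]
ft_force: [-3.9, -1.4, -1.7]
width: 0.0175
grasp_force: 13.7
```

```bash
python3 m.py | tail -2
```

```text
9.7667 [ 0.54874939 -0.21671981  0.02007681] [ 3.05436078e+00  7.34819578e-01 -2.56731072e-03] 13.651089915074408 [-3.93405783 -1.38858251 -1.71943069]
moulding end x -0.0006716829333376986 back y -0.00044716380882880297 ft fence -4.1347169161016994 0.5559572136300543
```

{"name": "step_arm", "arguments": {
  "commands": [0.0, -0.0025, 0, 0, 0, 0, 0, 0, 0, 0, 0, 0]
}}

```text
t: 9.93
tcp_pos: [0.5488, -0.2168, 0.0201]
eef_rot: [-3.053, -0.735, 0.002]
ft_force: [-3.9, -0.4, -1.9]
width: 0.018
grasp_force: 13.7
```

```bash
python3 m.py | tail -2
```

```text
9.9333 [ 0.54877888 -0.21680419  0.0200758 ] [-3.05317567e+00 -7.34718288e-01  2.24632296e-03] 13.733764607459307 [-3.86644336 -0.41670627 -1.87460334]
moulding end x -0.0006838719706421734 back y -0.0005357115928681308 ft fence -3.6318022354082795 1.3903383984909226
```

{"name": "step_arm", "arguments": {
  "commands": [0.0008, -0.0017, 0, 0, 0, 0, 0, 0, 0, 0, 0, 0]
}}

```text
t: 10.1
tcp_pos: [0.5488, -0.2168, 0.0201]
eef_rot: [-3.052, -0.735, 0.003]
ft_force: [-5.2, 0.8, -1.5]
width: 0.0178
grasp_force: 13.8
```

```bash
python3 m.py | tail -2
```

```text
10.1 [ 0.54879471 -0.21680238  0.02007866] [-3.05210339e+00 -7.34702816e-01  2.77643494e-03] 13.824187964200974 [-5.2477105   0.76407228 -1.46389738]
moulding end x -0.0006689562102790911 back y -0.0005413060844396064 ft fence -4.323546141307818 3.0707036237744436
```

{"name": "step_arm", "arguments": {
  "commands": [-0.001, -0.0002, -0.002, 0, 0, 0, 0, 0, 0, 0, 0, 0]
}}

```text
t: 10.27
tcp_pos: [0.5488, -0.2168, 0.0197]
eef_rot: [-3.052, -0.734, 0.002]
ft_force: [-4.4, 1.2, 0.9]
width: 0.0178
grasp_force: 14.2
```

{"name": "step_arm", "arguments": {
  "commands": [0, 0, 0, 0, 0, 0, 0, 0, 0, 0, 0, 0],
  "hand": -0.57
}}

```text
t: 10.43
tcp_pos: [0.5502, -0.2165, 0.0199]
eef_rot: [-3.053, -0.736, -0.002]
ft_force: [-2.7, 3.2, 0.4]
width: 0.0182
grasp_force: 1.5
```

```bash
python3 m.py | tail -2
```

```text
10.4333 [ 0.55018973 -0.21648936  0.01985245] [-3.05277060e+00 -7.36351333e-01 -1.78455209e-03] 1.5440347418189049 [-2.74504937  3.16707693  0.37363386]
moulding end x 0.000715508093087111 back y -0.0008981305499858594 ft fence -1.000980434599432 4.069853862042383
```

{"name": "step_arm", "arguments": {
  "commands": [0, 0, 0, 0, 0, 0, 0, 0, 0, 0, 0, 0, 0, 0, 0, 0, 0, 0, 0, 0, 0, 0, 0, 0],
  "hand": -0.3
}}

```text
t: 10.77
tcp_pos: [0.5509, -0.2181, 0.0202]
eef_rot: [3.052, 0.735, 0.003]
ft_force: [-0.3, -0.3, -0.6]
width: 0.0298
grasp_force: 0.0
```

```bash
python3 m.py | tail -2;  python3 - <<'E'
from h import *
import pickle
s=snapshot("wrist"); pickle.dump(s,open("w4.pkl","wb"))
cv2.imwrite("pics/w4.png",cv2.resize(s["image"][90:240,200:420],None,fx=3,fy=3))
E
```

```text
10.7667 [ 0.55085375 -0.21813788  0.02024747] [3.05243267 0.73506779 0.00347618] 0.0 [-0.31037398 -0.2534807  -0.55862511]
moulding end x 0.0005556721340871998 back y -0.0026681586723286133 ft fence -0.39176973559762523 -0.0842671063231603
```

View pics/w4.png

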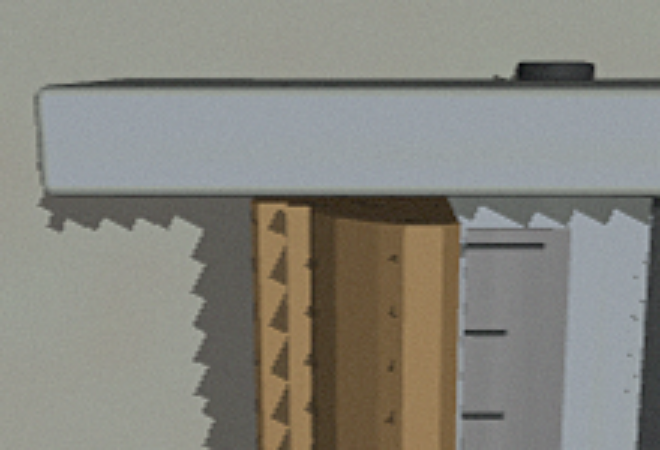

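{"name": "step_arm", "arguments": {
  "commands": [-0.003, 0.006, 0.005, 0, 0, 0, 0, 0, 0.03, 0, 0, 0, 0, 0, 0.08, 0, 0, 0, 0, 0, 0.1, 0, 0, 0, 0, 0, 0.11, 0, 0, 0]
}}

```text
t: 11.23
tcp_pos: [0.5479, -0.2154, 0.118]
eef_rot: [-3.053, -0.735, 0.003]
ft_force: [1.5, -0.6, 0.3]
width: 0.0296
grasp_force: 0.0
```

{"name": "step_arm", "arguments": {
  "commands": [-0.0295, -0.0262, 0.022, 0, 0, 0.0185, -0.0295, -0.0262, 0.022, 0, 0, 0.0185, -0.0295, -0.0262, 0.022, 0, 0, 0.0185, -0.0295, -0.0262, 0.022, 0, 0, 0.0185, -0.0295, -0.0262, 0.022, 0, 0, 0.0185, -0.0295, -0.0262, 0.022, 0, 0, 0.0185, -0.0295, -0.0262, 0.022, 0, 0, 0.0185, -0.0295, -0.0262, 0.022, 0, 0, 0.0185, -0.0295, -0.0262, 0.022, 0, 0, 0.0185, -0.0295, -0.0262, 0.022, 0, 0, 0.0185]
}}

```text
t: 12.07
tcp_pos: [0.4595, -0.295, 0.1844]
eef_rot: [2.143, 2.296, -0.001]
ft_force: [-0.2, 0.6, 0.5]
width: 0.0296
grasp_force: 0.0
```

{"name": "step_arm", "arguments": {
  "commands": [-0.0295, -0.0262, 0.022, 0, 0, 0.0185, -0.0295, -0.0262, 0.022, 0, 0, 0.0185, 0, 0, 0, 0, 0, 0, 0, 0, 0, 0, 0, 0, 0, 0, 0, 0, 0, 0]
}}

```text
t: 12.48
tcp_pos: [0.4429, -0.3093, 0.1964]
eef_rot: [-1.871, -2.523, -0.001]
ft_force: [0.6, 0.8, 0.2]
width: 0.0298
grasp_force: 0.0
```

```bash
python3 - <<'E'
from h import *
import pickle
s=snapshot("wrist"); pickle.dump(s,open("w5.pkl","wb")); cv2.imwrite("pics/w5.png",s["image"])
o=observe();print(o["t"],o["tcp_pos"],o["eef_rot"],o["grasp_force"],s["extrinsics"][:3,3])
E
```

```text
12.5333 [ 0.44308847 -0.30897295  0.19615793] [-1.86914196e+00 -2.52434484e+00 -9.10571860e-04] 0.0 [ 0.42203704 -0.23933986  0.33850802]
```

View pics/w5.png

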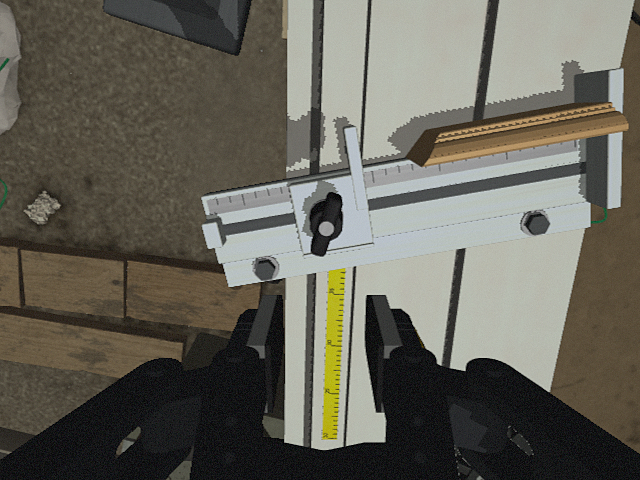

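The wing runs from (338,197) to (316,252) with its hub near (326,229). The sample stands against the fence and plate with its tip near (424,164).

```bash
cat > k.py <<'E'
import io,contextlib
with contextlib.redirect_stdout(io.StringIO()):
    from m import *
s5=pickle.load(open("w5.pkl","rb"))
im=s5["image"]; hsv=cv2.cvtColor(im,cv2.COLOR_BGR2HSV)
m=cv2.inRange(im,(0,0,0),(45,45,45)); m[:190]=0;m[258:]=0;m[:,:305]=0;m[:,345:]=0
c=max(cv2.findContours(m,0,2)[0],key=cv2.contourArea)
print("rect",cv2.minAreaRect(c))
a=ray(s5,(335,197),.062);b=ray(s5,(318,253),.062);w=ray(s5,(326,229),.064)
print("wing len",np.linalg.norm(a-b),"dir",ang(a-b),"rel fence",ang(a-b)-aF,"centre",(a+b)/2,"fence",tofence((a+b)/2))
print("hub",w,tofence(w))
for n,p,z in [("tip",(424,164),.062),("sq",(627,131),.062),("noseTop",(356,127),.03),("noseBase",(362,200),.03)]:
    q=ray(s5,p,z);print(n,tofence(q))
E
python3 k.py
```

```text
rect ((325.5, 223.5), (63.0, 31.0), 90.0)
wing len 0.04026776226048893 dir 90.70925665483655 rel fence 63.609933839126015 centre [ 0.44525752 -0.31056174  0.062     ] fence (np.float64(-0.1972814568098857), np.float64(-0.02701210507767028))
hub [ 0.44557352 -0.3123818   0.064     ] (np.float64(-0.19782924505523977), np.float64(-0.02877630209473142))
tip (np.float64(-0.1286996670791323), np.float64(0.002134011374018551))
sq (np.float64(-0.0014728060489034706), np.float64(0.0002176299349050263))
noseTop (np.float64(-0.165913212120667), np.float64(0.030766411407337744))
noseBase (np.float64(-0.16960695018366787), np.float64(-0.021117708097731686))
```

{"name": "step_arm", "arguments": {
  "commands": [0.003, -0.003, -0.06, 0, 0, -0.0113, 0.003, -0.003, -0.08, 0, 0, -0.0113, 0.003, -0.004, -0.08, 0, 0, -0.0113, 0, 0, -0.08, 0, 0, -0.0113, 0, 0, -0.05, 0, 0, 0, 0, 0, 0, 0, 0, 0, 0, 0, 0, 0, 0, 0, 0, 0, 0, 0, 0, 0],
  "hand": -0.06
}}

```text
t: 13.2
tcp_pos: [0.4462, -0.313, 0.0921]
eef_rot: [2.206, 2.235, 0.0]
ft_force: [0.1, 0.1, 0.3]
width: 0.0403
grasp_force: 0.0
```

```bash
cat > st.py <<'E'
import io,contextlib
with contextlib.redirect_stdout(io.StringIO()):
    from m import *
o=observe();p=o["tcp_pos"];X=R.from_rotvec(o["eef_rot"]).as_matrix()[:,0]
f=o["ft_force"]
print("t",round(o["t"],2),"fence xyz",np.round([*tofence(p),p[2]],4),"xyaw rel fence",round(ang(X)-aF,2),"f fence",np.round([f[:2]@u,f[:2]@v,f[2]],1),"tz",round(o["torque"][2],2),"w",round(o["width"],4),o["grasp_force"])
E
python3 st.py
```

```text
t 13.2 fence xyz [-0.1976 -0.0296  0.0921] xyaw rel fence 63.66 f fence [0.1 0.  0.3] tz -0.03 w 0.0403 0.0
```

{"name": "step_arm", "arguments": {
  "commands": [-0.0015, 0.003, -0.06, 0, 0, 0, 0, 0, -0.07, 0, 0, 0, 0, 0, -0.04, 0, 0, 0, 0, 0, -0.0167, 0, 0, 0, 0, 0, 0, 0, 0, 0, 0, 0, 0, 0, 0, 0]
}}

```text
t: 13.7
tcp_pos: [0.4455, -0.3127, 0.0365]
eef_rot: [2.206, 2.234, 0.001]
ft_force: [0.4, 0.3, 0.3]
width: 0.0398
grasp_force: 0.0
```

{"name": "step_arm", "arguments": {
  "commands": [0, 0, 0, 0, 0, 0, 0, 0, 0, 0, 0, 0, 0, 0, 0, 0, 0, 0, 0, 0, 0, 0, 0, 0],
  "hand": -1,
  "squeeze": 25
}}

```text
t: 14.03
tcp_pos: [0.4454, -0.3128, 0.0366]
eef_rot: [2.206, 2.233, 0.001]
ft_force: [-0.1, 0.2, 5.3]
width: 0.0209
grasp_force: 22.1
```

```bash
python3 st.py
```

```text
t 14.03 fence xyz [-0.1981 -0.0291  0.0366] xyaw rel fence 63.61 f fence [0.  0.2 5.3] tz 0.04 w 0.0209 22.100824637200276
```

{"name": "step_arm", "arguments": {
  "commands": [0, 0, 0, 0, 0, 0, 0, 0, 0, 0, 0, 0]
}}

```text
t: 14.2
tcp_pos: [0.4455, -0.3128, 0.0366]
eef_rot: [2.206, 2.234, 0.001]
ft_force: [-0.9, 0.4, 6.5]
width: 0.0213
grasp_force: 22.3
```

```bash
python3 - <<'E'
import pickle,cv2
im=pickle.load(open("w5.pkl","rb"))["image"]
from h import *
a=cv2.resize(im[180:270,280:380],None,fx=4,fy=4,interpolation=cv2.INTER_CUBIC)
s=snapshot("side"); p=pix(s,[.4458,-.312,.05]).astype(int); x,y=p; print(p)
b=cv2.resize(s["image"][y-45:y+45,x-50:x+50],None,fx=4,fy=4,interpolation=cv2.INTER_CUBIC)
cv2.imwrite("pics/c5.png",np.hstack([a,b]))
E
python3 st.py
```

```text
[340 295]
t 14.25 fence xyz [-0.1981 -0.0291  0.0366] xyaw rel fence 63.61 f fence [-0.2  0.3  6.2] tz 0.04 w 0.0209 22.307845473796988
```

View pics/c5.png

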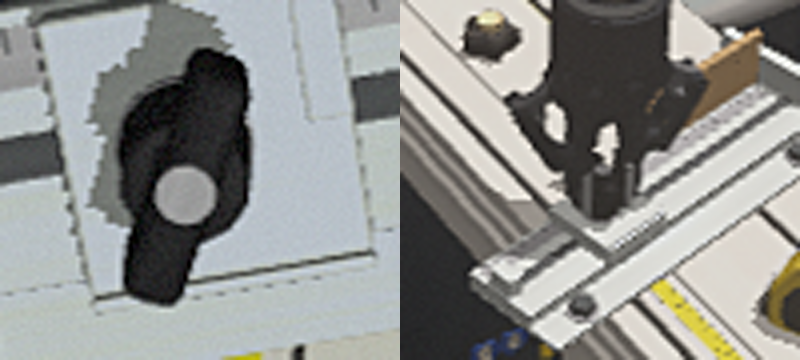

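The fingers have closed on the round boss under the wing, which is about 21 mm wide. I'll open, rise 7 mm and grip the wing proper.

{"name": "step_arm", "arguments": {
  "commands": [0, 0, 0, 0, 0, 0, 0, 0, 0, 0, 0, 0, 0, 0, 0.012, 0, 0, 0, 0, 0, 0.012, 0, 0, 0, 0, 0, 0, 0, 0, 0],
  "hand": -0.3
}}

```text
t: 14.67
tcp_pos: [0.445, -0.3124, 0.0432]
eef_rot: [2.207, 2.235, 0.0]
ft_force: [0.2, -0.7, -0.1]
width: 0.03
grasp_force: 0.0
```

{"name": "step_arm", "arguments": {
  "commands": [0, 0, 0, 0, 0, 0, 0, 0, 0, 0, 0, 0, 0, 0, 0, 0, 0, 0, 0, 0, 0, 0, 0, 0],
  "hand": -1
}}

```text
t: 15.0
tcp_pos: [0.445, -0.3124, 0.0428]
eef_rot: [2.207, 2.234, 0.0]
ft_force: [0.1, -0.4, 2.1]
width: 0.0104
grasp_force: 27.5
```

```bash
python3 st.py
```

```text
t 15.0 fence xyz [-0.1983 -0.0286  0.0428] xyaw rel fence 63.6 f fence [-0.1 -0.4  2.1] tz -0.14 w 0.0104 27.488602995872498
```

{"name": "step_arm", "arguments": {
  "commands": [0.01, 0.005, 0, 0, 0, 0, 0.022, 0.0113, 0, 0, 0, 0, 0.022, 0.0113, 0, 0, 0, 0, 0.022, 0.0113, 0, 0, 0, 0, 0.016, 0.008, 0, 0, 0, 0, 0, 0, 0, 0, 0, 0, 0, 0, 0, 0, 0, 0]
}}

```text
t: 15.58
tcp_pos: [0.4745, -0.2974, 0.0428]
eef_rot: [2.204, 2.236, 0.003]
ft_force: [1.3, -0.4, 2.6]
width: 0.0105
grasp_force: 27.5
```

```bash
python3 st.py
```

```text
t 15.58 fence xyz [-0.1653 -0.0286  0.0428] xyaw rel fence 63.74 f fence [ 0.9 -0.9  2.6] tz 0.02 w 0.0105 27.543808221817017
```

{"name": "step_arm", "arguments": {
  "commands": [0.003, 0.0015, 0, 0, 0, 0, 0.0018, 0.0009, 0, 0, 0, 0, 0, 0, 0, 0, 0, 0]
}}

```text
t: 15.83
tcp_pos: [0.4742, -0.2975, 0.0428]
eef_rot: [2.207, 2.235, 0.001]
ft_force: [1.2, -0.9, 2.7]
width: 0.0105
grasp_force: 27.5
```

```bash
python3 st.py
```

```text
t 15.83 fence xyz [-0.1656 -0.0286  0.0428] xyaw rel fence 63.63 f fence [ 0.7 -1.4  2.7] tz -0.01 w 0.0105 27.52015382051468
```

{"name": "step_arm", "arguments": {
  "commands": [0.0015, 0.0008, 0, 0, 0, 0, 0, 0, 0, 0, 0, 0]
}}

```text
t: 16.0
tcp_pos: [0.4742, -0.2975, 0.0428]
eef_rot: [2.207, 2.235, -0.0]
ft_force: [1.3, -0.8, 3.8]
width: 0.0103
grasp_force: 27.6
```

```bash
python3 st.py
```

```text
t 16.0 fence xyz [-0.1655 -0.0286  0.0428] xyaw rel fence 63.61 f fence [ 0.8 -1.3  3.8] tz 0.05 w 0.0103 27.60191112756729
```

{"name": "step_arm", "arguments": {
  "commands": [0.0015, 0.0008, 0, 0, 0, 0, 0, 0, 0, 0, 0, 0]
}}

```text
t: 16.17
tcp_pos: [0.4742, -0.2975, 0.0428]
eef_rot: [2.208, 2.235, -0.001]
ft_force: [-0.7, -1.7, 4.2]
width: 0.0105
grasp_force: 27.7
```

```bash
python3 st.py
```

```text
t 16.17 fence xyz [-0.1655 -0.0286  0.0428] xyaw rel fence 63.59 f fence [-1.4 -1.2  4.2] tz 0.02 w 0.0105 27.715268433094025
```

{"name": "step_arm", "arguments": {
  "commands": [0.0018, 0.0009, 0, 0, 0, 0, 0, 0, 0, 0, 0, 0]
}}

```text
t: 16.33
tcp_pos: [0.4749, -0.2972, 0.0428]
eef_rot: [2.208, 2.235, -0.001]
ft_force: [-0.7, -1.9, 5.2]
width: 0.0105
grasp_force: 27.8
```

```bash
python3 st.py
```

```text
t 16.33 fence xyz [-0.1648 -0.0286  0.0428] xyaw rel fence 63.59 f fence [-1.5 -1.4  5.2] tz 0.02 w 0.0105 27.770924270153046
```

{"name": "step_arm", "arguments": {
  "commands": [0.0018, 0.0009, 0, 0, 0, 0, 0, 0, 0, 0, 0, 0]
}}

```text
t: 16.5
tcp_pos: [0.4754, -0.2969, 0.0428]
eef_rot: [2.208, 2.235, -0.001]
ft_force: [-0.9, -2.5, 5.3]
width: 0.0104
grasp_force: 27.8
```

```bash
python3 st.py
```

```text
t 16.5 fence xyz [-0.1642 -0.0286  0.0428] xyaw rel fence 63.59 f fence [-1.9 -1.8  5.3] tz 0.06 w 0.0104 27.77156263589859
```

{"name": "step_arm", "arguments": {
  "commands": [0.0018, 0.0009, 0, 0, 0, 0, 0, 0, 0, 0, 0, 0, 0.0012, 0.0006, 0, 0, 0, 0, 0, 0, 0, 0, 0, 0]
}}

```text
t: 16.83
tcp_pos: [0.4763, -0.2964, 0.0428]
eef_rot: [2.208, 2.235, -0.001]
ft_force: [-0.5, -2.2, 5.0]
width: 0.0105
grasp_force: 27.8
```

```bash
python3 st.py
```

```text
t 16.83 fence xyz [-0.1632 -0.0286  0.0428] xyaw rel fence 63.59 f fence [-1.4 -1.8  5. ] tz 0.05 w 0.0105 27.772865295410156
```

{"name": "step_arm", "arguments": {
  "commands": [0.0015, 0.0008, 0, 0, 0, 0, 0, 0, 0, 0, 0, 0]
}}

```text
t: 17.0
tcp_pos: [0.4767, -0.2962, 0.0428]
eef_rot: [2.208, 2.235, -0.001]
ft_force: [-0.2, -1.4, 5.6]
width: 0.0102
grasp_force: 27.8
```

```bash
python3 st.py
```

```text
t 17.0 fence xyz [-0.1627 -0.0286  0.0428] xyaw rel fence 63.59 f fence [-0.8 -1.2  5.6] tz 0.01 w 0.0102 27.77216076850891
```

{"name": "step_arm", "arguments": {
  "commands": [0.0012, 0.0006, 0, 0, 0, 0, 0, 0, 0, 0, 0, 0]
}}

```text
t: 17.17
tcp_pos: [0.477, -0.2961, 0.0428]
eef_rot: [2.208, 2.235, -0.001]
ft_force: [-0.2, -2.0, 5.0]
width: 0.0105
grasp_force: 27.8
```

```bash
python3 st.py
```

```text
t 17.17 fence xyz [-0.1624 -0.0286  0.0428] xyaw rel fence 63.59 f fence [-1.1 -1.7  5. ] tz 0.06 w 0.0105 27.770085632801056
```

Still sliding freely, so I'll continue in 0.4 mm steps until contact.

{"name": "step_arm", "arguments": {
  "commands": [0.0012, 0.0006, 0, 0, 0, 0, 0, 0, 0, 0, 0, 0]
}}

```text
t: 17.33
tcp_pos: [0.4771, -0.2961, 0.0428]
eef_rot: [-2.208, -2.235, 0.002]
ft_force: [-1.0, -2.1, 6.1]
width: 0.0106
grasp_force: 27.8
```

```bash
python3 st.py
```

```text
t 17.33 fence xyz [-0.1624 -0.0286  0.0428] xyaw rel fence 63.58 f fence [-1.8 -1.4  6.1] tz 0.01 w 0.0106 27.810814082622528
```

{"name": "step_arm", "arguments": {
  "commands": [0.0012, 0.0006, 0, 0, 0, 0, 0, 0, 0, 0, 0, 0]
}}

```text
t: 17.5
tcp_pos: [0.4771, -0.296, 0.0428]
eef_rot: [-2.208, -2.234, 0.003]
ft_force: [-2.0, -2.1, 4.6]
width: 0.0105
grasp_force: 27.8
```

```bash
python3 st.py
```

```text
t 17.5 fence xyz [-0.1623 -0.0286  0.0428] xyaw rel fence 63.57 f fence [-2.7 -0.9  4.6] tz 0.05 w 0.0105 27.84766584634781
```

{"name": "step_arm", "arguments": {
  "commands": [0.0012, 0.0006, 0, 0, 0, 0, 0, 0, 0, 0, 0, 0]
}}

```text
t: 17.67
tcp_pos: [0.4772, -0.296, 0.0428]
eef_rot: [-2.208, -2.234, 0.003]
ft_force: [-2.3, -2.3, 5.9]
width: 0.0108
grasp_force: 27.9
```

```bash
python3 st.py
```

```text
t 17.67 fence xyz [-0.1622 -0.0286  0.0428] xyaw rel fence 63.56 f fence [-3.1 -1.   5.9] tz 0.1 w 0.0108 27.877049446105957
```

{"name": "step_arm", "arguments": {
  "commands": [0, 0, 0, 0, 0, -0.006, 0, 0, 0, 0, 0, -0.01, 0, 0, 0, 0, 0, -0.01, 0, 0, 0, 0, 0, -0.01, 0, 0, 0, 0, 0, -0.01, 0, 0, 0, 0, 0, -0.01, 0, 0, 0, 0, 0, 0]
}}

```text
t: 18.25
tcp_pos: [0.477, -0.296, 0.0428]
eef_rot: [-2.567, -1.81, 0.004]
ft_force: [-1.9, -2.3, 5.6]
width: 0.0102
grasp_force: 28.1
```

```bash
python3 st.py
```

```text
t 18.25 fence xyz [-0.1624 -0.0284  0.0428] xyaw rel fence 43.25 f fence [-2.7 -1.2  5.6] tz -0.06 w 0.0102 28.068576157093048
```

{"name": "step_arm", "arguments": {
  "commands": [0, 0, 0, 0, 0, -0.01, 0, 0, 0, 0, 0, -0.01, 0, 0, 0, 0, 0, -0.01, 0, 0, 0, 0, 0, -0.01, 0, 0, 0, 0, 0, -0.01, 0, 0, 0, 0, 0, -0.01, 0, 0, 0, 0, 0, -0.01, 0, 0, 0, 0, 0, -0.01, 0, 0, 0, 0, 0, -0.01, 0, 0, 0, 0, 0, -0.01]
}}

```text
t: 19.08
tcp_pos: [0.4766, -0.2957, 0.0428]
eef_rot: [-3.001, -0.927, 0.004]
ft_force: [-2.1, -1.9, 6.8]
width: 0.0102
grasp_force: 27.9
```

```bash
python3 st.py
```

```text
t 19.08 fence xyz [-0.1626 -0.0281  0.0428] xyaw rel fence 7.22 f fence [-2.7 -0.7  6.8] tz 0.09 w 0.0102 27.93392926454544
```

{"name": "step_arm", "arguments": {
  "commands": [0, 0, 0, 0, 0, -0.008, 0, 0, 0, 0, 0, -0.006, 0, 0, 0, 0, 0, -0.006, 0, 0, 0, 0, 0, 0, 0, 0, 0, 0, 0, 0]
}}

```text
t: 19.5
tcp_pos: [0.4766, -0.2956, 0.0428]
eef_rot: [-3.053, -0.739, 0.004]
ft_force: [-3.5, -1.1, 7.2]
width: 0.0105
grasp_force: 28.1
```

```bash
python3 st.py
```

```text
t 19.5 fence xyz [-0.1626 -0.028   0.0428] xyaw rel fence 0.13 f fence [-3.7  0.6  7.2] tz -0.08 w 0.0105 28.069134056568146
```

{"name": "step_arm", "arguments": {
  "commands": [0, 0, 0, 0, 0, -0.005, 0, 0, 0, 0, 0, -0.005, 0, 0, 0, 0, 0, 0, 0, 0, 0, 0, 0, 0]
}}

```text
t: 19.83
tcp_pos: [0.4767, -0.2956, 0.0428]
eef_rot: [3.073, 0.652, -0.005]
ft_force: [-2.5, -1.6, 6.7]
width: 0.0104
grasp_force: 38.7
```

```bash
python3 st.py
```

```text
t 19.83 fence xyz [-0.1625 -0.028   0.0428] xyaw rel fence -3.14 f fence [-2.9 -0.3  6.7] tz 0.79 w 0.0104 38.65321934223175
```

{"name": "step_arm", "arguments": {
  "commands": [0, 0, 0, 0, 0, 0.004, 0, 0, 0, 0, 0, 0]
}}

```text
t: 20.0
tcp_pos: [0.4767, -0.2956, 0.0428]
eef_rot: [-3.065, -0.689, 0.004]
ft_force: [-2.1, -1.5, 6.5]
width: 0.0106
grasp_force: 30.9
```

{"name": "step_arm", "arguments": {
  "commands": [0, 0, 0, 0, 0, 0, 0, 0, 0, 0, 0, 0, 0, 0, 0, 0, 0, 0, 0, 0, 0, 0, 0, 0],
  "hand": -0.35
}}

```text
t: 20.33
tcp_pos: [0.4783, -0.2939, 0.0419]
eef_rot: [-3.064, -0.685, 0.001]
ft_force: [0.5, 0.0, -1.2]
width: 0.0278
grasp_force: 0.0
```

{"name": "step_arm", "arguments": {
  "commands": [0, 0, 0.02, 0, 0, 0, 0, 0, 0.05, 0, 0, 0, 0, 0, 0.1, 0, 0, 0, 0, 0, 0.1, 0, 0, 0, -0.03, 0.0, 0.1, 0, 0, 0, -0.06, 0, 0.1, 0, 0, 0, -0.06, 0, 0.06, 0, 0, 0, -0.03, 0, 0, 0, 0, 0, 0, 0, 0, 0, 0, 0, 0, 0, 0, 0, 0, 0]
}}

```text
t: 21.17
tcp_pos: [0.4245, -0.2942, 0.2012]
eef_rot: [-3.065, -0.685, -0.0]
ft_force: [0.9, -0.1, -1.7]
width: 0.0277
grasp_force: 0.0
```

```bash
python3 st.py; python3 - <<'E'
import io,contextlib
with contextlib.redirect_stdout(io.StringIO()):
    from m import *
s=snapshot("wrist"); pickle.dump(s,open("w6.pkl","wb")); im=s["image"]
h=cv2.cvtColor(im,cv2.COLOR_BGR2HSV)
m=cv2.inRange(h,(8,70,40),(25,255,255))
for c in sorted(cv2.findContours(m,0,2)[0],key=cv2.contourArea)[::-1][:3]:
    print(cv2.contourArea(c),cv2.approxPolyDP(c,3,True).reshape(-1,2).tolist())
loc=lambda x,y,z:O[0]*0+np.r_[O+x*u+y*v,z]
for n,q in [("tip top",(-.13,0,.062)),("sq top",(0,0,.062)),("knob top",(-.162,-.0285,.064)),("wing a",(-.141,-.0285,.064)),("wing b",(-.183,-.0285,.064))]: print(n,pix(s,loc(*q)).round(1))
p=pix(s,loc(-.162,-.0285,.064)).astype(int)
k=cv2.inRange(im,(0,0,0),(50,50,50)); mm=np.zeros_like(k); cv2.circle(mm,tuple(int(a) for a in p),45,255,-1); k&=mm
for c in sorted(cv2.findContours(k,0,2)[0],key=cv2.contourArea)[::-1][:2]: print(cv2.contourArea(c),cv2.minAreaRect(c), cv2.boundingRect(c))
E
```

```text
t 21.17 fence xyz [-0.2083 -0.003   0.2012] xyaw rel fence -1.91 f fence [ 0.7 -0.5 -1.7] tz -0.03 w 0.0277 0.0
10721.5 [[438, 243], [443, 246], [439, 251], [442, 247], [444, 255], [437, 258], [441, 259], [437, 268], [432, 267], [433, 280], [426, 285], [424, 278], [421, 285], [419, 282], [419, 288], [423, 284], [428, 289], [422, 289], [427, 291], [425, 295], [419, 290], [423, 299], [418, 294], [402, 295], [415, 297], [405, 301], [412, 308], [411, 304], [418, 303], [412, 301], [422, 300], [422, 304], [424, 298], [427, 301], [415, 328], [412, 326], [417, 318], [407, 318], [418, 347], [430, 354], [434, 364], [459, 370], [460, 364], [473, 356], [473, 349], [475, 357], [481, 353], [481, 357], [497, 360], [531, 382], [539, 377], [549, 380], [549, 385], [547, 376], [536, 373], [538, 368], [520, 342], [523, 332], [539, 322], [523, 306], [523, 311], [508, 306], [514, 306], [514, 300], [521, 305], [512, 297], [514, 300], [506, 301], [506, 305], [496, 299], [502, 297], [499, 295], [510, 270], [516, 273], [527, 258]]
3995.5 [[639, 80], [630, 78], [616, 87], [569, 101], [510, 110], [509, 118], [518, 128], [514, 129], [519, 146], [515, 153], [531, 160], [573, 158], [634, 142], [638, 138], [584, 153], [576, 115], [577, 106], [583, 101], [639, 86]]
2415.0 [[283, 0], [287, 73], [315, 100], [312, 0]]
tip top [314.8 100.3]
sq top [ 305.5 -153.9]
knob top [361.1 151.2]
wing a [360.9 117.1]
wing b [361.3 183.7]
1451.5 ((358.95001220703125, 149.85000610351562), (64.1942367553711, 34.78504943847656), 71.56504821777344) (341, 117, 36, 67)
0.0 ((317.0, 148.0), (2.0, 0.0), -90.0) (317, 147, 1, 3)
```

```bash
python3 - <<'E'
import io,contextlib
with contextlib.redirect_stdout(io.StringIO()):
    from m import *
s=pickle.load(open("w6.pkl","rb")); im=s["image"]
k=cv2.inRange(im,(0,0,0),(60,60,60))[:,335:385]
M=[]
for y in range(117,186,4):
    w=np.where(k[y])[0]+335
    if len(w): print(y,w.min(),w.max())
a=[];
for y in (120,124,176,180):
    w=np.where(k[y])[0]+335; a.append(ray(s,(w.mean(),y),.064))
d=(a[0]+a[1]-a[2]-a[3]); print("wing rel fence deg",ang(d)-aF)
# nose edge near tip
g=cv2.cvtColor(im,cv2.COLOR_BGR2GRAY).astype(int)
for z in (.03,): print(pix(s,np.r_[O-.13*u+.02*v,z]),pix(s,np.r_[O-.13*u-.015*v,z]))
x=int(pix(s,np.r_[O-.13*u-.015*v,.03])[0]); print(x,g[90:130,x].tolist())
E
```

```text
117 356 363
121 351 367
125 351 368
129 351 368
133 348 368
137 343 371
141 342 374
145 340 375
149 341 376
153 342 376
157 344 374
161 347 371
165 351 368
169 352 368
173 352 368
177 352 368
181 354 366
wing rel fence deg 0.3313599339642863
[287.11581652 101.9933163 ] [337.39951723 100.30107075]
337 [187, 183, 186, 185, 186, 186, 184, 188, 187, 190, 183, 162, 209, 206, 204, 206, 209, 205, 203, 204, 209, 205, 202, 173, 209, 210, 205, 204, 203, 206, 208, 206, 205, 203, 207, 209, 205, 214, 208, 170]
```

The wing is aligned with the fence to 0.3°, and the nose edge and the tip both lie at fence x = -130 mm. Nothing is in contact with the robot, so I'll hand in.

```bash
python3 -c "
from workcell import *
print(hand_in())"
```

```text
the job is handed in; nothing more can be done
None
```

I handed the job in at about 21 s: the sample is seated on the fence and zero plate, the stop's nose is at the mitred tip, the wing knob is tightened to its end stop, and the arm is clear; no verdict came back from the hand-in.

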